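# Set up the portioning jig and hold its sprung stop open

## Task

Get the portioning jig ready for a partner to load: take the bench scraper out of its draining stand, slide it blade-down fully into the slotted guide on the jig and let go of it, then pull the jig's spring-loaded stop plate out until its pointer lines up with the fin of the length rider. Finish while still holding the stop plate there against its spring; leave the rider where it is set, and all the other things on the counter undisturbed.

Things in the scene. Friction and masses are not known exactly. Their poses are not given: they have to be found in the camera images.
- scraper_grip (a point): Centre of the bench scraper's handle, to grasp: pale wooden bar 108 mm long (own y), 22 thick (x), 26 high (z). Under it a steel blade 100 wide (y), 3 thick (x), 76 high, its edge 88 mm below this point; z points up, away from the edge. Same either way round; 0.14 to 0.25 kg. It starts upright, blade down, in the stand. Same axes as body scraper.
- scraper: The bench scraper as a whole; origin at the middle of its blade edge, 88 mm below scraper_grip, same axes.
- stand: Fixed draining stand, an aluminium block 66 (x) x 130 (y) mm with one slot along its y, top 44 mm above the counter; origin under its centre. The scraper's blade starts 34 mm deep in it, its edge 10 mm and its handle's centre 98 mm above the counter.
- jig: Fixed portioning jig: white board 320 (x) x 170 (y) x 15 mm, origin under its centre. Its +x is level and is the direction in which the stop plate is pulled out. It carries the slotted guide near its -x end, the gauge's tube along its +y edge and the rider's rail along its -y edge.
- slot (a point): Centre of the floor of the guide's slot, 15 mm above the counter; axes of the jig, slot along y. Two grey slotted posts, centred 43 mm either side along y, each 30 long, top 42 mm above this point. Slot 7 mm wide (x), flaring to 23 in the top 14 mm, 116 long (y) between end walls. A scraper fully in rests its edge on this floor, handle centre 88 mm above.
- stop_grip (a point): Grasp point on the stop plate, mid-thickness, 55 mm above the counter. Upright steel plate 14 mm thick (x), 118 wide (y: 71 mm to the +y side of this point, 47 to the -y side), 17 to 75 mm above the counter. Axes of the jig. At rest 117 mm along x and 25 along y from slot. A spring pulls it back: 3 N at rest, 50 N/m more (5.5 to 7.5 N at the mark).
- stop_tip (a point): Tip of the small pointer (4 mm thick) on the -y end of the stop plate, 58 mm above the counter; moves with the plate. From stop_grip: 0 along x, -58 mm along y, +3 mm up. Axes of the jig.
- stop (a joint): How far the stop plate has been pulled out, m: 0 at rest, 0.105 at its end stop. The plate is carried by a 13 mm rod that telescopes out of the tube on the jig (rod axis 59 mm along +y from stop_grip, 45 mm above the counter). Let go, it springs back at once.
- rider_mark (a point): On the upright dark steel fin (4 mm thick in x, top 63 mm above the counter) of the length rider, a small black block on the rail at the jig's -y edge; 58 mm above the counter, 13 mm farther along -y than the pointer's tip. Axes of the jig. The plate is at the mark when stop_tip is level with it along the jig's x: a pull of 50 to 90 mm. The rider slides (8 N) and must not be shifted.
Not all that is in view belongs to the job. What is meant by the scraper is not black or green, and is the larger of those in its own colour.

How it is judged:
By the outcome, as a careful person would: the job done as asked, in the order asked, and still so for the second after the job is handed in, while the arm keeps its last pose, push and grip.
It also fails if it takes over 56 s, if anything falls off the work surface, if the arm or the gripper's body presses on something with over 40 N, if the wrist force passes 120 N, or if a joint passes its speed limit or range.

## Robot

A 6-joint arm with a two-finger parallel gripper is mounted at the origin on the work surface. World frame = base frame: x ahead of the robot, y to its left, z up, the work surface at z = 0. Lengths are in m, angles in degrees, forces in N, time in s.
With the tool pointing down it reaches from about 0.3 to 0.75 m from the base axis. Payload 8.5 kg.
Tool frame: the origin (TCP) lies at the very end of the fingers, on their centre line; the grasp point (between the pads) lies 19 mm behind it; z points along the fingers, y is the direction in which the jaws open and shut (so a half turn about z gives the same grasp; the last joint's range is limited). The gripper opens to 85 mm and grips with 20 to 120 N. Pads are 22 mm wide; open, the fingers measure 114 mm over their backs; the gripper's body (76 mm by 85 mm) begins 54 mm behind the grasp point. The pads swing forward as they close: fully open they stand 13 mm farther back than shut.
Start: joints at [64.097, 21.807, 74.336, -0, 83.858, -12.336], TCP at [0.129, 0.535, 0.231] pointing down, gripper open.
Joint ranges: [-178.18, 178.18], [-50.72, 133.34], [12.68, 142.11], [-81.47, 261.47], [9.98, 163.14], [-165.26, 165.26]. Speed limits (degrees/s): [136.94, 136.94, 180, 180, 180, 180].

## Interface

Orientations are given as a 3x3 rotation matrix whose columns are the frame's x, y, z axes.
In Python, from rig import status, vision, env gives the robot as it stands.
- The arm moves only by the tool send_rows, never from a script. Its argument "targets" is a list of rows, each a list of 7 numbers: the shift along the tool's x, y, z in units of 50 mm (1.0 is 50 mm), then the turn, a rotation vector about the tool's x, y, z in units of 8 degrees (1.0 is 8 degrees), then the finger opening in mm, from 0 to 85.4. A call has 1 to 5 rows; each row is the pose to reach, as a shift and turn from the pose commanded when the call began, along the tool's axes at that moment; what a row does not reach only later rows make up. A row lasts 1/8 s, in which the tool goes at most 62.5 mm and 10.7 degrees, less where a joint would pass 70% of its speed; a pose out of reach is approached as far as the arm can. A call with a gripper value outside its range is refused whole. The fingers move at their own pace and stop on an object; "grip_force" is the grip in N (left out, the last holds). Time passes only in rows, so rows that repeat a pose let the fingers close. It gives the time, the measured TCP pose, the force and the opening at its end, in the units of the state.
- status.observe(): the state, without advancing time (a new reading comes with each control period).
- vision.get_image(name): name is "side" or "top"; returns (picture, depth): 420x560x3 uint8, red, green, blue; 420x560 float32, m along the optical axis (not along the pixel's ray), 0 where there is no reading.
- vision.camera_model(name): a dict with "camera_matrix" (3x3 intrinsics, pixels), "view" (4x4, takes a point from world to camera coordinates). Camera axes: x right, y down, z forward; pixel columns grow to the right and rows downward; lengths in m; the calibration is good to about 2 mm. A picture is of the moment at which its call begins. camera_model takes no time and is no camera call.
- env.close_job(): hands the job in, once; it reports no verdict.
Trained networks look in the newest picture that a camera, given by its name, has taken for a name from the list of things; names that differ only in an ending like _2 or _b are one class to them, and where a whole thing is asked for, a point or a joint stands for the part that bears it (a point fixed in the world has none). Each returns a list of dicts, best first, with "p" (0 to 1); they miss things now and then, are a little off and sometimes report something else, mostly with a low value. They report only what shows in the picture. A call takes as long as a camera call. They do not tell look-alikes from the thing itself.
- vision.masks_of(camera, label): "pixels" (420x560 bool, what is visible of it) and "extent" ([left, top, right, bottom] in pixels, round what is visible of it).
The state is a dict: "time_s": time; "q": joint angles; "qvel": joint speeds; "joint_efforts": joint torques, N m; "position": TCP position; "tool_rot": TCP orientation; "ft_force": force on the tool from outside, world axes, zero at the start; "wrist_torque": the same for the moment, N m; "grip_width": finger opening in m.
Only numpy, scipy, OpenCV 4.12 (cv2) and the standard library are available. Lean on these libraries where they do the work, as an engineer would, in place of code of your own. Each camera call takes 0.05 s, during which the arm holds its last target.

## Working session

There is one attempt and no reset: what is moved stays moved. The work goes in short steps, Python scripts to look and compute and a tool call to move; the robot and the scene stay as the last step left them, time stands still between calls to the robot, and variables do not carry over. Pictures are saved under pics/ and viewed, and the job is handed in when it is done.

Besides the shell and the picture viewer there is one more tool, called in YAML: its name, and indented under it one key for each argument. send_rows: Moves the arm, as the interface text tells. Its arguments: {"type":"object","properties":{"targets":{"type":"array","items":{"type":"array","items":{"type":"number"}}},"grip_force":{"type":"number"}},"required":["targets"]}

```bash
ls; mkdir -p pics; python3 - <<'E'
from rig import status, vision, env
import cv2,numpy as np
s=status.observe();print(s)
for n in("side","top"):
    im,d=vision.get_image(n);cv2.imwrite(f"pics/{n}0.png",im[:,:,::-1]);np.save(f"pics/{n}0_d.npy",d)
    print(n,vision.camera_model(n))
E
```

```text
pics
{'time_s': 0.0, 'q': array([ 6.40989811e+01,  2.18414340e+01,  7.43844088e+01, -9.78414348e-04,
        8.38583566e+01, -1.23354323e+01]), 'qvel': array([-0.05787279,  0.03886982,  0.03908305,  0.01143087,  0.03997441,
        0.02977658]), 'joint_efforts': array([-2.12554609e-03, -4.48462808e+01, -2.31286311e+01, -2.72622983e-04,
        4.63146600e-03,  3.68149031e-06]), 'position': array([0.12888003, 0.53438681, 0.23070965]), 'tool_rot': array([[-9.72102396e-01,  2.34556045e-01, -6.26654873e-04],
       [ 2.34556694e-01,  9.72101533e-01, -1.32935507e-03],
       [ 2.97363895e-04, -1.43925534e-03, -9.99998920e-01]]), 'ft_force': array([ 0.01155087,  0.48200051, -0.09215988]), 'wrist_torque': array([ 0.04079935,  0.03904088, -0.02008805]), 'grip_width': 0.08514498986850648}
side {'camera_matrix': array([[412.83583127,   0.        , 273.92082711],
       [  0.        , 412.83583127, 209.46433834],
       [  0.        ,   0.        ,   1.        ]]), 'view': array([[ 0.80109701, -0.59853057,  0.00217826, -0.44260942],
       [-0.2999315 , -0.40458429, -0.86391704,  0.21915683],
       [ 0.51796204,  0.69142802, -0.50362944,  0.56127486],
       [ 0.        ,  0.        ,  0.        ,  1.        ]])}
top {'camera_matrix': array([[446.37907522,   0.        , 280.22304278],
       [  0.        , 446.37907522, 208.9932774 ],
       [  0.        ,   0.        ,   1.        ]]), 'view': array([[ 0.02350747, -0.9996324 ,  0.01350774, -0.07080569],
       [-0.9904946 , -0.02512003, -0.13523843,  0.5072086 ],
       [ 0.13552803, -0.01020023, -0.990721  ,  1.00596591],
       [ 0.        ,  0.        ,  0.        ,  1.        ]])}
```

View pics/side0.png

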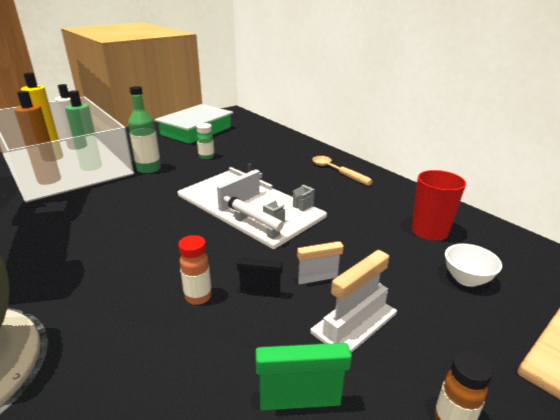

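View pics/top0.png

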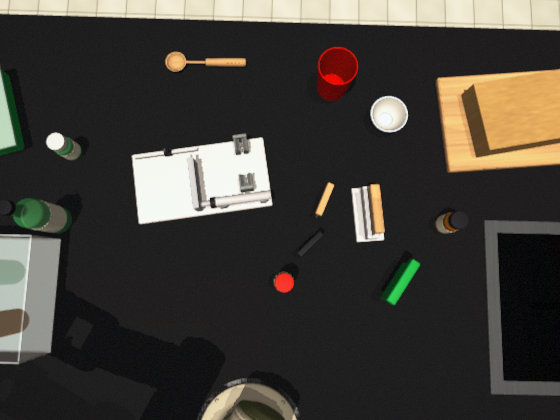

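Wooden scrapers: the large one in the stand (side 361,272; top 376,209) and a small one (side 320,250; top 325,199). There are also a black one (261,262) and a green one (303,358). The large wooden one in the stand fits the description. I'll check it in an enlarged crop and measure it.

```bash
cat > h.py <<'E'
import numpy as np,cv2
from rig import status,vision,env
def cloud(n,d):
    m=vision.camera_model(n);K=m["camera_matrix"];V=m["view"]
    v,u=np.mgrid[0:420,0:560]
    P=np.stack([(u-K[0,2])/K[0,0]*d,(v-K[1,2])/K[1,1]*d,d],-1)
    return (P-V[:3,3])@V[:3,:3]
def proj(n,p):
    m=vision.camera_model(n);K=m["camera_matrix"];V=m["view"]
    c=np.atleast_2d(p)@V[:3,:3].T+V[:3,3];c=c@K.T;return c[:,:2]/c[:,2:]
E
python3 - <<'E'
from h import *
a=cv2.imread("pics/side0.png");b=cv2.imread("pics/top0.png")
cv2.imwrite("pics/crop1.png",np.hstack([cv2.resize(a[180:320,240:420],None,fx=2.2,fy=2.2,interpolation=2),cv2.resize(b[150:290,290:440],None,fx=2.2,fy=2.2,interpolation=2)]))
cv2.imwrite("pics/crop2.png",cv2.resize(b[120:230,125:285],None,fx=5,fy=5,interpolation=2))
cv2.imwrite("pics/crop3.png",cv2.resize(a[155:245,170:330],None,fx=5,fy=5,interpolation=2))
for n in("side","top"):
    im,d=vision.get_image(n);P=cloud(n,d)
    for l in("scraper","stand","jig","stop","rider_mark","slot"):
        try:r=vision.masks_of(n,l)
        except Exception as e: print(n,l,e);continue
        for k in r[:5]:
            q=P[k["pixels"]&(d>0)]
            print(n,l,round(k["p"],2),k["extent"],q.shape[0],np.median(q,0).round(3),np.percentile(q,3,axis=0).round(3),np.percentile(q,97,axis=0).round(3))
E
```

```text
side scraper 0.81 [297.8, 240.3, 342.6, 286.3] 1435 [ 0.527 -0.16   0.041] [ 0.496 -0.175  0.003] [ 0.56  -0.146  0.073]
side scraper 0.76 [330.9, 251.2, 389.5, 318.7] 2017 [ 0.496 -0.272  0.099] [ 0.452 -0.283  0.043] [ 0.553 -0.26   0.112]
side scraper 0.59 [253.9, 345.3, 351.8, 408.7] 5493 [ 0.347 -0.329  0.063] [ 0.306 -0.358  0.004] [ 0.388 -0.301  0.102]
side stand 0.76 [312.7, 285.1, 393.6, 347.8] 2547 [ 0.492 -0.282  0.016] [ 0.441 -0.302  0.004] [ 0.564 -0.249  0.045]
side jig 0.93 [178.6, 166.9, 325.6, 249.8] 6360 [0.553 0.077 0.016] [ 0.485 -0.032  0.005] [0.671 0.271 0.072]
side jig 0.45 [311.7, 286.7, 391.4, 349.8] 2459 [ 0.49  -0.282  0.017] [ 0.442 -0.302  0.006] [ 0.562 -0.252  0.045]
side stop 0.79 [215.5, 169.5, 259.6, 207.8] 1018 [0.557 0.135 0.053] [0.5   0.122 0.022] [0.617 0.15  0.076]
side slot 0.81 [177.2, 163.1, 330.2, 249.4] 6334 [0.553 0.079 0.016] [ 0.484 -0.032  0.005] [0.67  0.273 0.072]
top scraper 0.67 [297.0, 229.3, 325.7, 257.8] 249 [ 0.431 -0.129  0.068] [ 0.404 -0.153 -0.002] [ 0.455 -0.102  0.072]
top scraper 0.66 [378.4, 259.3, 420.2, 302.4] 815 [ 0.349 -0.324  0.099] [ 0.307 -0.354  0.001] [ 0.394 -0.294  0.104]
top scraper 0.63 [315.8, 183.7, 330.7, 217.0] 267 [ 0.53  -0.157  0.072] [ 0.497 -0.174 -0.001] [ 0.564 -0.141  0.076]
top scraper 0.6 [368.6, 183.6, 384.5, 234.9] 637 [ 0.506 -0.265  0.11 ] [ 0.457 -0.28   0.039] [ 0.556 -0.254  0.114]
top stand 0.7 [352.8, 185.6, 386.2, 243.2] 993 [ 0.498 -0.252  0.012] [ 0.446 -0.295  0.002] [ 0.565 -0.233  0.047]
top jig 0.87 [133.5, 134.0, 271.5, 225.5] 9338 [0.576 0.129 0.016] [ 0.491 -0.017  0.011] [0.666 0.279 0.073]
top stop 0.71 [185.2, 154.9, 210.5, 209.1] 521 [0.554 0.137 0.073] [0.503 0.112 0.029] [0.615 0.151 0.078]
```

View pics/crop1.png

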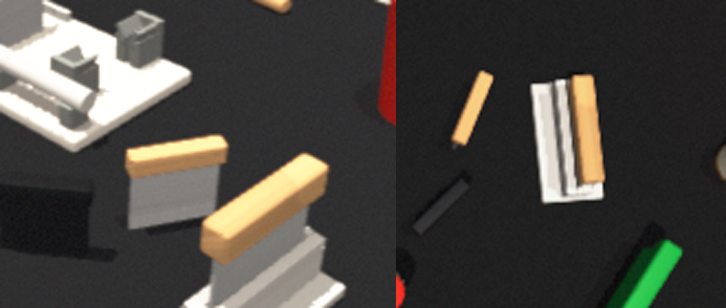

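View pics/crop2.png

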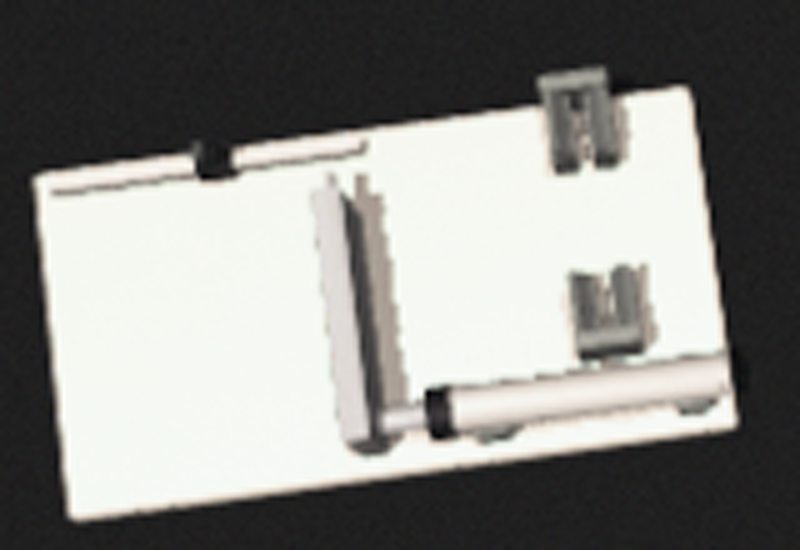

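View pics/crop3.png

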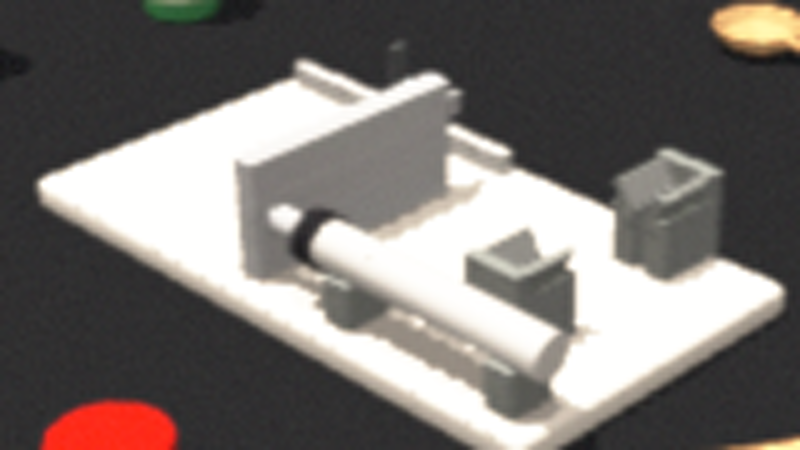

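The crops confirm it: the large wooden scraper stands in the white/aluminium stand, and the small look-alike stands free. On the jig, the guide is on the right in the top view (241,145 / 247,182), the plate is at (197,180) and the rider fin is near (167,152). So jig +x points to image left, roughly world +y. Next I'll fit the poses.

```bash
python3 - <<'E'
from h import *
def rect(q,t):
    q=q[:,:2].astype(np.float32)
    (c,s,a)=cv2.minAreaRect(q*1000)
    print(t,len(q),"c",np.round(c,1),"s",np.round(s,1),"a",round(a,2))
    mu=q.mean(0);w,v=np.linalg.eigh(np.cov((q-mu).T));print("   pca",mu.round(4),np.degrees(np.arctan2(v[1,1],v[0,1])).round(2))
for n in("top","side"):
    d=np.load(f"pics/{n}0_d.npy");im=cv2.imread(f"pics/{n}0.png").astype(int);P=cloud(n,d);x,y,z=P[...,0],P[...,1],P[...,2]
    ok=d>0
    print(n,"table z",np.median(z[ok&(abs(x-.45)<.02)&(abs(y-.0)<.03)]))
    wood=ok&(abs(x-.505)<.09)&(abs(y+.268)<.05)&(z>.08)&(im[...,2]>im[...,0]+50)
    if n=="top": rect(P[wood&(z>.105)],"scraper top")
    rect(P[wood],"scraper all");print(np.percentile(z[wood],[2,50,95]))
    b=ok&(abs(z-.015)<.006)&(x>.45)&(x<.72)&(y>-.06)&(y<.31)&(im.min(2)>150)
    rect(P[b],"board");print(np.median(z[b]))
    st=ok&(z>.069)&(z<.085)&(x>.47)&(x<.65)&(y>.09)&(y<.2)
    rect(P[st],"stop top");print(np.median(z[st]))
    po=ok&(z>.05)&(z<.064)&(x>.5)&(x<.68)&(y>-.03)&(y<.06)
    rect(P[po],"posts tops");print(np.median(z[po]))
    print(len(P[po]))
    f=ok&(z>.045)&(z<.068)&(x>.6)&(x<.7)&(y>.1)&(y<.3)
    vv,uu=np.nonzero(f)
    for u,v in zip(uu,vv):
        if im[v,u].max()<110: print("  fin?",u,v,P[v,u].round(4),im[v,u])
E
```

```text
top table z 0.0002313171853630195
scraper top 487 c [ 506.7 -267.6] s [106.4  21.9] a 5.78
   pca [ 0.5061 -0.2671] -174.11
scraper all 538 c [ 506.7 -267.4] s [106.5  22.1] a 5.94
   pca [ 0.5061 -0.2662] -174.09
[0.0972686  0.11053124 0.1138096 ]
board 7080 c [578.7 132.4] s [169.4 319.2] a 9.55
   pca [0.577  0.1427] 104.08
0.015044576655483666
stop top 332 c [560.3 140.5] s [117.   14.8] a 9.77
   pca [0.5598 0.1399] -170.5
0.07484047615485478
posts tops 577 c [599.2  16.4] s [162.4  89.4] a 1.08
   pca [0.5693 0.0224] -169.23
0.05484068869736712
577
  fin? 164 148 [0.6398 0.2128 0.0634] [67 69 70]
  fin? 165 148 [0.6398 0.2104 0.0635] [46 47 47]
  fin? 164 149 [0.6378 0.213  0.0619] [88 90 90]
  fin? 165 149 [0.638  0.2108 0.0616] [55 57 58]
  fin? 166 149 [0.6399 0.2103 0.0546] [31 27 29]
  fin? 164 150 [0.6356 0.213  0.0613] [85 88 89]
  fin? 165 150 [0.6349 0.21   0.0641] [55 56 55]
  fin? 166 150 [0.6376 0.2102 0.0544] [35 34 33]
  fin? 164 151 [0.6331 0.2127 0.062 ] [73 76 76]
  fin? 165 151 [0.6326 0.2099 0.0639] [51 52 52]
  fin? 166 151 [0.6349 0.2098 0.0554] [31 31 31]

[... 1890 characters left out ...]
6 57 56]
  fin? 250 167 [0.6361 0.2096 0.0547] [57 58 57]
  fin? 247 168 [0.6283 0.2113 0.0535] [54 53 55]
  fin? 248 168 [0.6308 0.2107 0.0531] [61 60 63]
  fin? 249 168 [0.6318 0.2077 0.0539] [57 58 59]
  fin? 250 168 [0.6381 0.2128 0.0503] [56 57 58]
  fin? 248 169 [0.63   0.2096 0.051 ] [60 60 62]
  fin? 249 169 [0.6324 0.2088 0.0507] [57 57 57]
  fin? 250 169 [0.6353 0.2087 0.0499] [55 56 59]
  fin? 248 170 [0.6294 0.2088 0.0488] [61 61 61]
  fin? 249 170 [0.6336 0.2107 0.0469] [63 65 64]
  fin? 250 170 [0.6366 0.2108 0.0461] [80 82 83]
  fin? 248 171 [0.6289 0.2082 0.0465] [83 84 85]
  fin? 261 175 [0.6272 0.1504 0.0583] [ 99 100 105]
  fin? 261 176 [0.6266 0.1496 0.0562] [100 102 106]
```

```bash
python3 - <<'E'
from h import *
a=np.radians(99.5);X=np.array([np.cos(a),np.sin(a)]);Y=np.array([-X[1],X[0]])
for n,c,sg in(("top",(.5787,.1324),(.5603,.1405)),("side",(.5766,.1309),(.5568,.1400))):
    d=np.load(f"pics/{n}0_d.npy");P=cloud(n,d);z=P[...,2];ok=d>0
    q=P[...,:2]-np.array(sg)+.012*Y   # rel. to stop_grip
    q=P[...,:2]-(np.array(sg)-.012*Y)
    jx,jy=q@X,q@Y
    m=ok&(z>.051)&(z<.062)&(jx<-.09)&(jx>-.16)
    for s in(1,-1):
        k=m&((jy-.025+0.05)*s>0)
        k=m&(((jy+.025)*s)>0)&(abs(jy+.025)<.07)
        print(n,s,k.sum(),"jx",np.percentile(jx[k],[1,50,99]).round(4),"jy",np.percentile(jy[k],[1,50,99]).round(4))
    k=ok&(z>.075)&(P[...,0]<.55)
    x,y=P[...,0],P[...,1]
    for yy in np.arange(-.3,.6,.1):
        for xx in np.arange(0.0,.5,.1):
            r=ok&(abs(x-xx-.05)<.05)&(abs(y-yy-.05)<.05)&(z<.6)
            if r.sum()>10 and np.percentile(z[r],99.5)>.1: print("   h",n,xx.round(2),yy.round(2),np.percentile(z[r],99.5).round(3))
    sg0=np.array(sg)-.012*Y;print(n,"stop_grip",sg0,"slot",sg0-.117*X-.025*Y)
    f=ok&(z>.046)&(z<.068)&(x>.6)&(x<.66)&(y>.18)&(y<.25)
    print("fin jx",np.percentile(jx[f],[5,50,95]).round(4),"jy",np.percentile(jy[f],[5,50,95]).round(4),f.sum())
    o=np.array(c);print("stop_grip in jig",(sg0-o)@X,(sg0-o)@Y)
E
```

```text
top 1 123 jx [-0.1318 -0.1171 -0.102 ] jy [0.0035 0.0267 0.0399]
top -1 120 jx [-0.1316 -0.1167 -0.1022] jy [-0.0899 -0.0761 -0.0531]
   h top 0.3 -0.3 0.102
   h top 0.4 -0.3 0.114
   h top 0.0 -0.1 0.182
   h top 0.1 -0.1 0.158
   h top 0.3 -0.1 0.113
   h top 0.0 0.0 0.178
   h top 0.1 0.0 0.157
   h top 0.1 0.4 0.132
   h top 0.2 0.4 0.131
   h top 0.3 0.4 0.132
   h top 0.4 0.4 0.222
   h top 0.1 0.5 0.105
   h top 0.2 0.5 0.116
   h top 0.3 0.5 0.104
   h top 0.4 0.5 0.131
top stop_grip [0.57213543 0.14248057] slot [0.61610314 0.03121135]
fin jx [0.0558 0.0565 0.0592] jy [-0.0782 -0.0743 -0.0713] 13
stop_grip in jig 0.011025789320288068 0.004810769460813543
side 1 125 jx [-0.1326 -0.1173 -0.1005] jy [0.0018 0.0295 0.0396]
side -1 105 jx [-0.1313 -0.1152 -0.1012] jy [-0.0913 -0.0782 -0.0538]
   h side 0.3 -0.3 0.101
   h side 0.4 -0.3 0.112
   h side 0.0 -0.1 0.134
   h side 0.1 -0.1 0.14
   h side 0.3 -0.1 0.111
   h side 0.1 0.0 0.127
   h side 0.1 0.4 0.13
   h side 0.2 0.4 0.13
   h side 0.3 0.4 0.13
   h side 0.4 0.4 0.22
   h side 0.1 0.5 0.131
   h side 0.2 0.5 0.23
   h side 0.3 0.5 0.21
   h side 0.4 0.5 0.131
side stop_grip [0.56863543 0.14198057] slot [0.61260314 0.03071135]
fin jx [0.0549 0.0566 0.0608] jy [-0.0792 -0.0741 -0.0704] 28
stop_grip in jig 0.01224314157003026 0.006026521697105057
```

```bash
cat >> h.py <<'E'
from scipy.spatial.transform import Rotation as R
def goal(p,yaw):
    """row numbers to reach TCP p, tool down, tool y axis at yaw deg"""
    s=status.observe();M=s["tool_rot"];a=np.radians(yaw)
    y=np.array([np.cos(a),np.sin(a),0]);z=np.array([0,0,-1.]);G=np.stack([np.cross(y,z),y,z],1)
    t=M.T@(np.array(p)-s["position"])/.05
    w=np.degrees(R.from_matrix(M.T@G).as_rotvec())/8
    print("row",np.round(np.r_[t,w],3).tolist(),"t",s["time_s"],"pos",s["position"].round(4),"F",s["ft_force"].round(2),"grip",round(s["grip_width"],4))
E
python3 -c "
from h import *
goal((.13,.53,.29),76.4);goal((.30,.17,.29),95.8);goal((.506,-.268,.2),95.8)"
```

```text
row [-0.041, -0.085, -1.174, 0.0, 0.0, 0.004] t 0.8 pos [0.129  0.5346 0.2313] F [-0.45  0.01 -0.59] grip 0.0854
row [-5.035, -6.287, -1.174, 0.0, 0.0, -2.421] t 0.8 pos [0.129  0.5346 0.2313] F [-0.45  0.01 -0.59] grip 0.0854
row [-11.095, -13.835, 0.626, 0.0, 0.0, -2.421] t 0.8 pos [0.129  0.5346 0.2313] F [-0.45  0.01 -0.59] grip 0.0854
```

send_rows:
  targets:
    - [0,-0.1,-1.15,0,0,0,60]
    - [-0.7,-0.9,-1.2,0,0,0,60]
    - [-1.4,-1.8,-1.2,0,0,-0.8,60]
    - [-2.1,-2.7,-1.2,0,0,-1.6,60]
    - [-2.8,-3.6,-1.2,0,0,-2.42,60]

```text
time_s: 1.42
position: [0.2232, 0.3252, 0.2914]
tool_rot: [[-0.994, -0.105, 0.001], [-0.105, 0.994, 0.0], [-0.001, 0.0, -1.0]]
ft_force: [0.4, 0.1, 0.1]
grip_width: 0.0597
```

```bash
python3 -c "
from h import *
goal((.506,-.268,.25),95.8)"
```

```text
row [-4.375, -12.394, 0.829, 0.001, 0.005, 0.03] t 1.425 pos [0.2232 0.3252 0.2914] F [0.35 0.07 0.06] grip 0.0597
```

send_rows:
  targets:
    - [-0.4,-1.1,0,0,0,0,60]
    - [-0.8,-2.25,0,0,0,0,60]
    - [-1.2,-3.4,0,0,0,0,60]
    - [-1.6,-4.5,0,0,0,0,60]
    - [-2.0,-5.65,0,0,0,0.03,60]

```text
time_s: 2.05
position: [0.3513, 0.0539, 0.2917]
tool_rot: [[-0.995, -0.096, 0.001], [-0.096, 0.995, -0.0], [-0.001, -0.0, -1.0]]
ft_force: [2.2, 0.8, 0.3]
grip_width: 0.06
```

send_rows:
  targets:
    - [-0.4,-1.1,0,0,0,0,60]
    - [-0.8,-2.25,0,0,0,0,60]
    - [-1.2,-3.4,0,0,0,0,60]
    - [-1.6,-4.5,0.2,0,0,0,60]
    - [-2.0,-5.65,0.4,0,0,0,60]

```text
time_s: 2.68
position: [0.4783, -0.2176, 0.2712]
tool_rot: [[-0.995, -0.096, 0.001], [-0.096, 0.995, -0.0], [-0.001, -0.0, -1.0]]
ft_force: [0.7, 2.0, 0.6]
grip_width: 0.06
```

```bash
python3 -c "
from h import *
goal((.506,-.268,.15),95.8);goal((.506,-.268,.079),95.8)"
```

```text
row [-0.452, -1.056, 2.425, -0.003, 0.004, -0.033] t 2.675 pos [ 0.4783 -0.2176  0.2712] F [0.73 1.95 0.62] grip 0.06
row [-0.451, -1.055, 3.845, -0.003, 0.004, -0.033] t 2.675 pos [ 0.4783 -0.2176  0.2712] F [0.73 1.95 0.62] grip 0.06
```

send_rows:
  targets:
    - [-0.45,-1.05,0.6,0,0,-0.03,60]
    - [-0.45,-1.05,1.7,0,0,-0.03,60]
    - [-0.45,-1.05,2.3,0,0,-0.03,60]
    - [-0.45,-1.05,2.3,0,0,-0.03,60]

```text
time_s: 3.18
position: [0.5045, -0.2653, 0.1546]
tool_rot: [[-0.995, -0.101, -0.004], [-0.101, 0.995, 0.003], [0.003, 0.003, -1.0]]
ft_force: [-0.5, 0.3, 1.2]
grip_width: 0.0597
```

```bash
python3 - <<'E'
from h import *
for n in("side","top"):
    im,d=vision.get_image(n)
    cv2.imwrite(f"pics/{n}1.png",cv2.resize(im[120:360,200:480,::-1],None,fx=2,fy=2))
goal((.506,-.268,.079),95.8)
E
```

```text
row [0.001, -0.037, 1.574, -0.01, 0.01, 0.0] t 3.275 pos [ 0.5057 -0.2661  0.1577] F [-0.5  -0.23  0.31] grip 0.0597
```

View pics/side1.png

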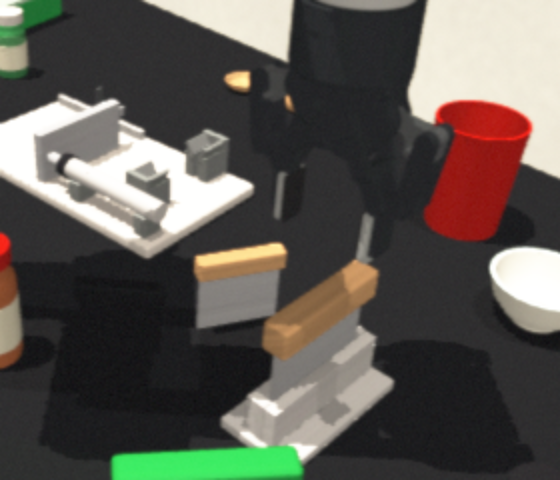

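View pics/top1.png

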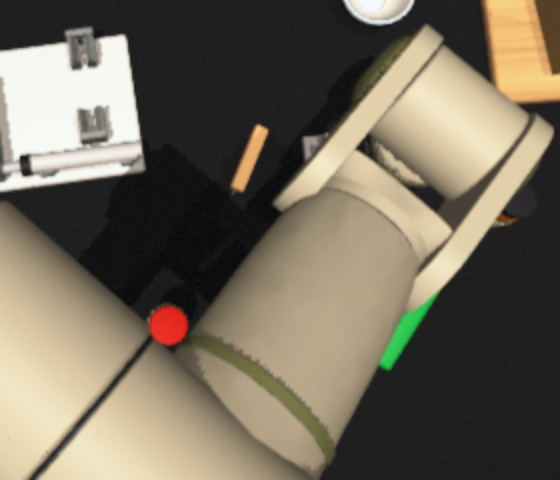

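Side view: the open fingers hang above the pale handle, one tip on each side (zoomed 285,215 and 365,255; handle centre 320,310). I'll go down.

send_rows:
  targets:
    - [0,0.0,0.6,0,0,0,50]
    - [0,-0.02,1.2,0,0,0,50]
    - [0,-0.02,1.55,0,0,0,50]
    - [0,-0.02,1.55,0,0,0,50]

```text
time_s: 3.78
position: [0.5057, -0.2669, 0.0797]
tool_rot: [[-0.995, -0.101, 0.001], [-0.101, 0.995, -0.001], [-0.001, -0.001, -1.0]]
ft_force: [-0.3, -0.3, -0.5]
grip_width: 0.0501
```

```bash
python3 - <<'E'
from h import *
im,d=vision.get_image("side")
cv2.imwrite(f"pics/side2.png",cv2.resize(im[160:360,240:480,::-1],None,fx=2.5,fy=2.5))
goal((.506,-.268,.079),95.8)
E
```

```text
row [0.002, -0.017, 0.029, -0.012, 0.012, 0.0] t 3.825 pos [ 0.506  -0.2671  0.0804] F [0.16 1.57 0.24] grip 0.0499
```

View pics/side2.png

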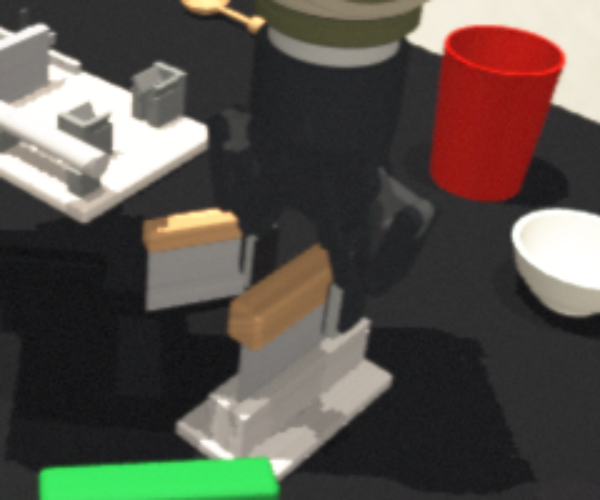

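The fingers straddle the handle, clear of the small scraper. Closing now.

send_rows:
  targets:
    - [0,-0.01,0.02,0,0,0,15]
    - [0,-0.01,0.02,0,0,0,15]
    - [0,-0.01,0.02,0,0,0,15]
    - [0,-0.01,0.02,0,0,0,15]
    - [0,-0.01,0.02,0,0,0,15]
  grip_force: 60

```text
time_s: 4.45
position: [0.5059, -0.2677, 0.0792]
tool_rot: [[-0.995, -0.101, 0.002], [-0.101, 0.995, -0.002], [-0.002, -0.002, -1.0]]
ft_force: [-1.5, -0.3, 7.4]
grip_width: 0.0213
```

send_rows:
  targets:
    - [0,0,-0.2,0,0,0,15]
    - [0,0,-0.5,0,0,0,15]
    - [0,0,-0.9,0,0,0,15]
    - [0,0,-1.6,0,0,0,15]
    - [0,0,-2.4,0,0,0,15]

```text
time_s: 5.08
position: [0.5051, -0.267, 0.1995]
tool_rot: [[-0.995, -0.101, -0.0], [-0.101, 0.995, 0.0], [0.0, 0.0, -1.0]]
ft_force: [1.2, -0.6, -1.6]
grip_width: 0.021
```

```bash
python3 - <<'E'
from h import *
im,d=vision.get_image("side")
cv2.imwrite(f"pics/side3.png",cv2.resize(im[100:360,200:480,::-1],None,fx=2.1,fy=2.1))
goal((.6145,.031,.20),99.5)
E
```

```text
row [-2.749, 5.735, 0.089, -0.049, 0.045, -0.462] t 5.125 pos [ 0.5067 -0.2682  0.2054] F [ 1.54 -0.38  3.34] grip 0.021
```

View pics/side3.png

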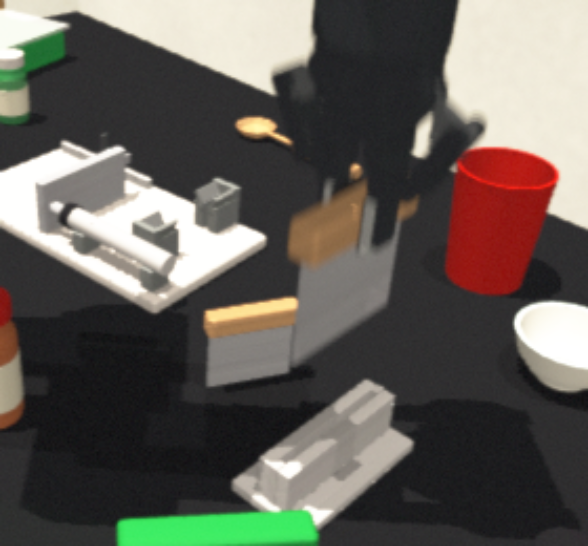

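The scraper is held and out of the stand. I'll carry it over the guide.

send_rows:
  targets:
    - [-0.4,0.8,0,0,0,0,15]
    - [-0.9,1.9,0,0,0,-0.1,15]
    - [-1.4,3.0,0,0,0,-0.2,15]
    - [-1.9,4.0,0,0,0,-0.35,15]
    - [-2.35,4.9,0,0,0,-0.46,15]

```text
time_s: 5.75
position: [0.5979, -0.0095, 0.1987]
tool_rot: [[-0.986, -0.166, 0.001], [-0.166, 0.986, -0.0], [-0.001, -0.0, -1.0]]
ft_force: [0.5, -1.1, -1.4]
grip_width: 0.0213
```

```bash
python3 - <<'E'
from h import *
goal((.6145,.031,.15),99.5)
E
```

```text
row [-0.461, 0.744, 0.974, -0.002, 0.005, 0.005] t 5.75 pos [ 0.5979 -0.0095  0.1987] F [ 0.53 -1.05 -1.36] grip 0.0213
```

send_rows:
  targets:
    - [-0.45,0.72,0,0,0,0,15]
    - [-0.45,0.72,0.4,0,0,0,15]
    - [-0.45,0.72,0.85,0,0,0,15]
    - [-0.45,0.72,0.85,0,0,0,15]

```text
time_s: 6.25
position: [0.6131, 0.0278, 0.1545]
tool_rot: [[-0.986, -0.165, -0.003], [-0.165, 0.986, 0.0], [0.003, 0.001, -1.0]]
ft_force: [-0.6, -0.3, -1.5]
grip_width: 0.0214
```

```bash
python3 - <<'E'
from h import *
im,d=vision.get_image("side")
c=cv2.resize(im[110:250,170:350,::-1],None,fx=4,fy=4,interpolation=2)
cv2.imwrite(f"pics/side4.png",c)
im,d=vision.get_image("top")
cv2.imwrite(f"pics/top4.png",cv2.resize(im[100:260,120:340,::-1],None,fx=3.5,fy=3.5,interpolation=2))
goal((.6145,.031,.15),99.5)
goal((.6145,.031,.11),99.5)
E
```

```text
row [-0.019, 0.068, 0.13, -0.003, 0.008, -0.004] t 6.35 pos [0.6141 0.0275 0.1565] F [ 0.53  0.06 -1.5 ] grip 0.0213
row [-0.018, 0.068, 0.93, -0.003, 0.008, -0.004] t 6.35 pos [0.6141 0.0275 0.1565] F [ 0.53  0.06 -1.5 ] grip 0.0213
```

View pics/side4.png

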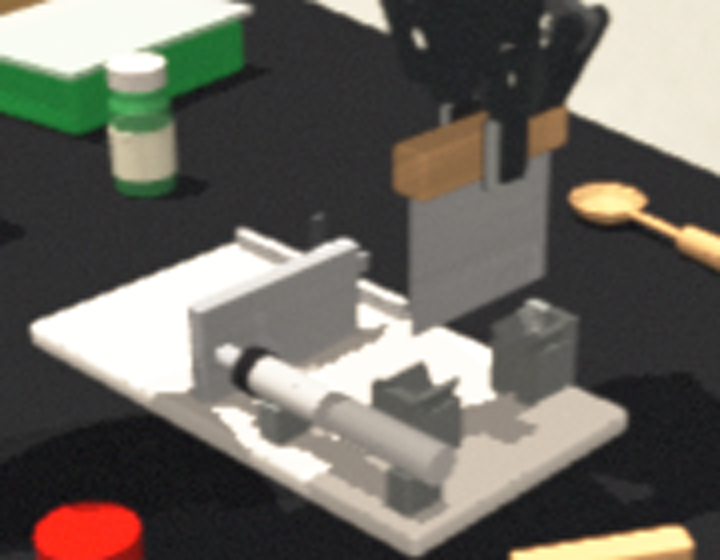

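View pics/top4.png

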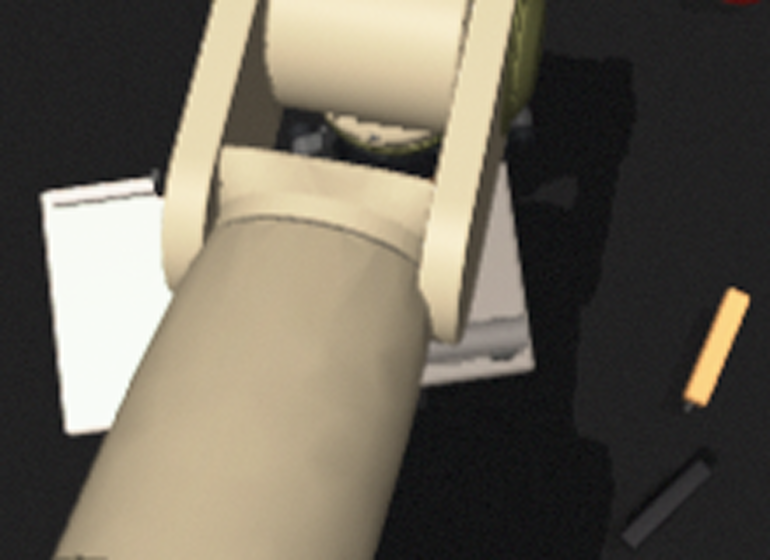

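The side view shows the blade hanging upright over the posts, and the arm blocks the top view. I'll check blade against slot within the side camera alone.

```bash
python3 - <<'E'
from h import *
a=np.radians(99.5);X=np.array([np.cos(a),np.sin(a)]);Y=np.array([-X[1],X[0]])
im,d=vision.get_image("side");P=cloud("side",d);q=P[...,:2]-np.array([.6126,.0307]);jx,jy,z=q@X,q@Y,P[...,2]
m=(d>0)&(abs(jx)<.04)&(abs(jy)<.07)
for lo,hi in((.082,.1),(.1,.12),(.12,.14),(.15,.165)):
    k=m&(z>lo)&(z<hi)&(im.max(2)<200)
    print(lo,k.sum(),"jx",np.percentile(jx[k],[5,50,95]).round(4),"jy",np.percentile(jy[k],[1,50,99]).round(4))
k=m&(jx>-.01);print("min z",np.percentile(z[k&(z>.065)],1))
for s in(-1,1):
    k=(d>0)&(z>.05)&(z<.062)&(abs(jx)<.03)&(jy*s>.02)&(jy*s<.075);print(s,np.percentile(jx[k],[1,50,99]).round(4),np.percentile(jy[k],[1,99]).round(4))
goal((.6145,.031,.12),99.5)
E
```

```text
0.082 178 jx [-0.006  -0.0047 -0.003 ] jy [-0.0472  0.0026  0.0492]
0.1 297 jx [-0.0061 -0.0048 -0.0034] jy [-0.0492  0.0035  0.0504]
0.12 309 jx [-0.0058 -0.0046 -0.0031] jy [-0.0493  0.0043  0.0493]
0.15 138 jx [-0.0214 -0.005  -0.0035] jy [-0.0488  0.0135  0.0519]
min z 0.08901837350093389
-1 [-0.0154  0.0036  0.0154] [-0.0676 -0.0287]
1 [-0.0153  0.0028  0.0156] [0.0264 0.0645]
row [-0.015, 0.07, 0.735, -0.004, 0.014, -0.005] t 6.4 pos [0.6143 0.0274 0.1567] F [ 0.2   0.11 -1.93] grip 0.0213
```

Both methods agree: move 3.5 mm along +x of the jig (tool y +0.07). Then I'll go down in stages.

send_rows:
  targets:
    - [-0.01,0.07,0.1,0,0,0,15]
    - [-0.01,0.07,0.35,0,0,0,15]
    - [-0.01,0.07,0.65,0,0,0,15]
    - [-0.01,0.07,0.65,0,0,0,15]

```text
time_s: 6.9
position: [0.6129, 0.0312, 0.121]
tool_rot: [[-0.986, -0.164, -0.003], [-0.164, 0.986, 0.0], [0.003, 0.001, -1.0]]
ft_force: [0.3, 0.2, -0.9]
grip_width: 0.0209
```

send_rows:
  targets:
    - [0,0,0.1,0,0,0,15]
    - [0,0,0.2,0,0,0,15]
    - [0,0,0.3,0,0,0,15]
    - [0,0,0.3,0,0,0,15]

```text
time_s: 7.4
position: [0.6136, 0.0311, 0.1074]
tool_rot: [[-0.986, -0.165, -0.001], [-0.165, 0.986, 0.0], [0.001, 0.0, -1.0]]
ft_force: [-0.8, 0.7, -1.7]
grip_width: 0.0212
```

```bash
python3 - <<'E'
from h import *
goal((.6145,.031,.0845),99.5)
E
```

```text
row [-0.019, -0.006, 0.458, 0.002, -0.005, -0.004] t 7.4 pos [0.6136 0.0311 0.1074] F [-0.83  0.67 -1.67] grip 0.0212
```

send_rows:
  targets:
    - [0,0,0.1,0,0,0,15]
    - [0,0,0.2,0,0,0,15]
    - [0,0,0.3,0,0,0,15]
    - [0,0,0.4,0,0,0,15]
    - [0,0,0.4,0,0,0,15]

```text
time_s: 8.02
position: [0.6135, 0.0311, 0.0873]
tool_rot: [[-0.986, -0.165, -0.001], [-0.165, 0.986, 0.0], [0.001, 0.0, -1.0]]
ft_force: [0.3, -0.9, -1.7]
grip_width: 0.021
```

send_rows:
  targets:
    - [0,0,0.03,0,0,0,15]
    - [0,0,0.06,0,0,0,15]
    - [0,0,0.08,0,0,0,15]

```text
time_s: 8.4
position: [0.6138, 0.0311, 0.0842]
tool_rot: [[-0.986, -0.165, 0.0], [-0.165, 0.986, -0.0], [-0.0, -0.0, -1.0]]
ft_force: [-2.9, 0.0, 6.1]
grip_width: 0.0213
```

Contact with the floor at the expected height (6 N). Releasing.

send_rows:
  targets:
    - [0,0,0,0,0,0,50]
    - [0,0,0,0,0,0,50]
    - [0,0,0,0,0,0,50]
    - [0,0,-0.5,0,0,0,50]
    - [0,0,-1.2,0,0,0,50]

```text
time_s: 9.02
position: [0.6133, 0.0312, 0.1438]
tool_rot: [[-0.986, -0.164, -0.002], [-0.164, 0.986, 0.0], [0.002, 0.001, -1.0]]
ft_force: [1.0, 0.3, -0.3]
grip_width: 0.0495
```

```bash
python3 - <<'E'
from h import *
a=np.radians(99.5);X=np.array([np.cos(a),np.sin(a)]);Y=np.array([-X[1],X[0]])
im,d=vision.get_image("side");P=cloud("side",d);q=P[...,:2]-np.array([.6126,.0307]);jx,jy,z=q@X,q@Y,P[...,2]
k=(d>0)&(abs(jx)<.03)&(abs(jy)<.07)&(z>.08)&(z<.125)&(im[...,0].astype(int)>im[...,2]+40)
print(k.sum(),"jx",np.percentile(jx[k],[2,50,98]).round(4),"jy",np.percentile(jy[k],[1,99]).round(4),"z",np.percentile(z[k],[1,50,98,99.5]).round(4))
for s in(-1,1):
    kk=k&(jy*s>.02);print(s,np.percentile(z[kk],[2,98]))
cv2.imwrite(f"pics/side5.png",cv2.resize(im[110:250,170:350,::-1],None,fx=4,fy=4,interpolation=2))
goal((.5705,.1423,.20),99.5)
E
```

```text
627 jx [-0.0118 -0.009   0.0073] jy [-0.0505  0.0544] z [0.0918 0.1095 0.1169 0.1173]
-1 [0.09266873 0.11680347]
1 [0.09203617 0.11677243]
row [0.512, 2.342, -1.021, -0.015, 0.047, -0.003] t 9.075 pos [0.6154 0.031  0.1494] F [ 0.94 -0.26  4.09] grip 0.0502
```

View pics/side5.png

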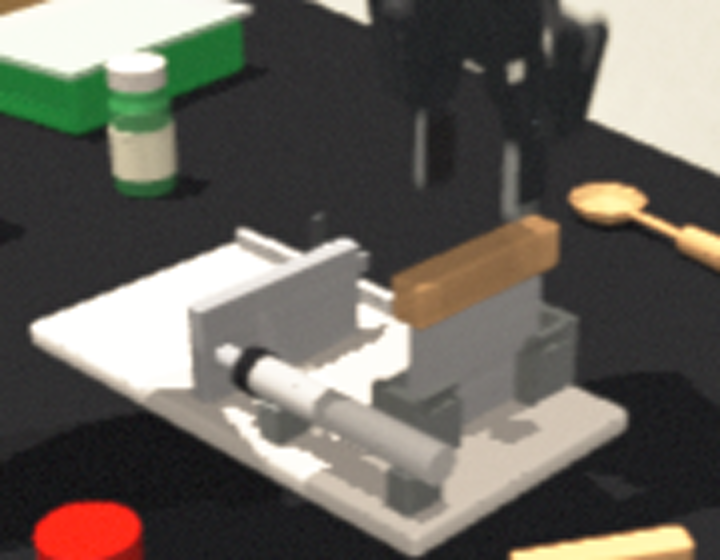

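The handle top is at 116.5 mm against 116 expected, and level at both ends, so the scraper is fully seated. Going to the stop plate.

send_rows:
  targets:
    - [0.1,0.4,-0.3,0,0,0,45]
    - [0.3,1.3,-0.4,0,0,0,45]
    - [0.5,2.3,-0.4,0,0,0,45]
    - [0.51,2.34,0.4,0,0,0,45]
    - [0.51,2.34,0.8,0,0,0,45]

```text
time_s: 9.7
position: [0.5674, 0.1441, 0.1021]
tool_rot: [[-0.986, -0.167, -0.003], [-0.167, 0.986, 0.0], [0.003, 0.001, -1.0]]
ft_force: [-0.1, -0.2, -0.1]
grip_width: 0.0452
```

```bash
python3 - <<'E'
from h import *
im,d=vision.get_image("side")
cv2.imwrite(f"pics/side6.png",cv2.resize(im[110:250,170:350,::-1],None,fx=4,fy=4,interpolation=2))
goal((.570,.1424,.036),99.5)
E
```

```text
row [-0.069, -0.037, 1.279, 0.007, -0.046, 0.007] t 9.75 pos [0.5667 0.1437 0.1   ] F [ 0.2  -0.34 -2.14] grip 0.0449
```

View pics/side6.png

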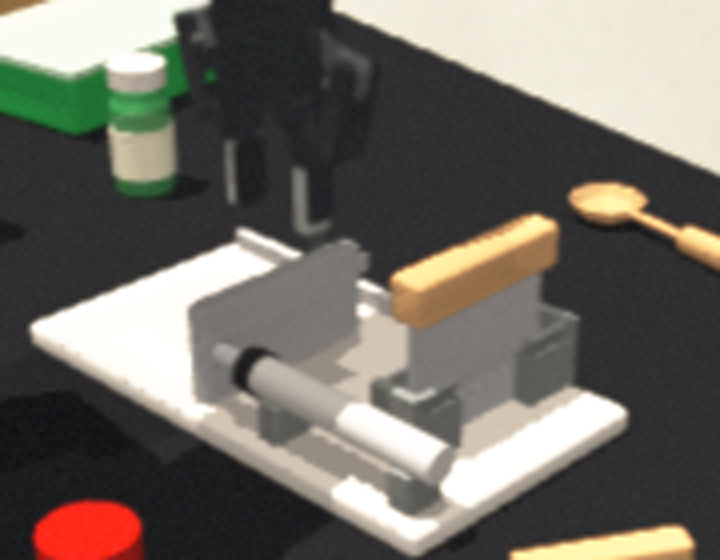

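The fingers are above and on both sides of the plate, and the fin is untouched. Going down, then closing.

send_rows:
  targets:
    - [-0.07,-0.03,0.3,0,0,0,45]
    - [-0.07,-0.03,0.8,0,0,0,45]
    - [-0.07,-0.03,1.25,0,0,0,45]
    - [-0.07,-0.03,1.28,0,0,0,45]

```text
time_s: 10.25
position: [0.5726, 0.1415, 0.0388]
tool_rot: [[-0.986, -0.164, -0.002], [-0.164, 0.986, -0.0], [0.002, 0.0, -1.0]]
ft_force: [0.2, 0.0, 0.8]
grip_width: 0.0446
```

send_rows:
  targets:
    - [0,0,0,0,0,0,5]
    - [0,0,0,0,0,0,5]
    - [0,0,0,0,0,0,5]
    - [0,0,0,0,0,0,5]
    - [0,0,0,0,0,0,5]
  grip_force: 70

```text
time_s: 10.88
position: [0.5734, 0.143, 0.0412]
tool_rot: [[-0.986, -0.165, 0.002], [-0.165, 0.986, 0.002], [-0.003, 0.002, -1.0]]
ft_force: [-0.8, 8.2, 2.0]
grip_width: 0.0134
```

```bash
python3 - <<'E'
from h import *
im,d=vision.get_image("side")
cv2.imwrite(f"pics/side7.png",cv2.resize(im[110:250,170:350,::-1],None,fx=4,fy=4,interpolation=2))
goal((.570,.1424,.036),99.5)
E
```

```text
row [0.07, -0.001, 0.103, 0.014, 0.019, -0.001] t 10.925 pos [0.5734 0.143  0.0412] F [-0.61  8.24  2.41] grip 0.0127
```

View pics/side7.png

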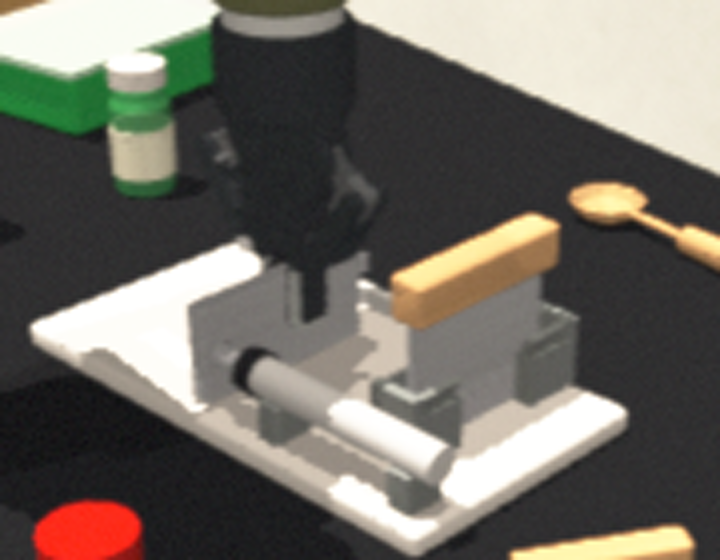

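Gripped (13 mm opening on the 14 mm plate). Pulling out along tool +y.

send_rows:
  targets:
    - [0,0.1,0,0,0,0,5]
    - [0,0.3,0,0,0,0,5]
    - [0,0.5,0,0,0,0,5]
    - [0,0.75,0,0,0,0,5]
    - [0,1.0,0,0,0,0,5]

```text
time_s: 11.55
position: [0.5655, 0.1904, 0.0412]
tool_rot: [[-0.986, -0.164, 0.002], [-0.164, 0.986, -0.001], [-0.002, -0.002, -1.0]]
ft_force: [-0.2, -6.4, 5.8]
grip_width: 0.0131
```

send_rows:
  targets:
    - [0,0.0,0,0,0,0,5]
    - [0,0,0,0,0,0,5]

```text
time_s: 11.8
position: [0.5655, 0.1903, 0.0411]
tool_rot: [[-0.986, -0.165, 0.002], [-0.165, 0.986, -0.001], [-0.002, -0.002, -1.0]]
ft_force: [-0.4, -5.3, 7.1]
grip_width: 0.0128
```

```bash
python3 - <<'E'
from h import *
for n in ("side","top"):
    im,d=vision.get_image(n);np.save(f"pics/{n}8_d.npy",d);cv2.imwrite(f"pics/{n}8.png",im[:,:,::-1])
    c=im[110:250,170:350,::-1] if n=="side" else im[110:230,120:290,::-1]
    cv2.imwrite(f"pics/{n}8c.png",cv2.resize(c,None,fx=4,fy=4,interpolation=2))
goal((.570,.1424,.036),99.5)
E
```

```text
row [0.069, -0.956, 0.104, -0.012, 0.015, -0.004] t 11.9 pos [0.5655 0.1901 0.0412] F [-1.19 -5.54  6.34] grip 0.0131
```

View pics/side8c.png

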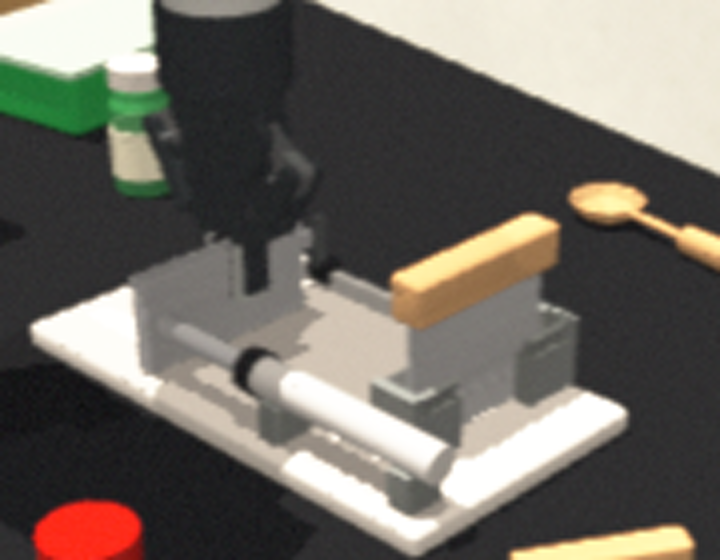

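View pics/top8c.png

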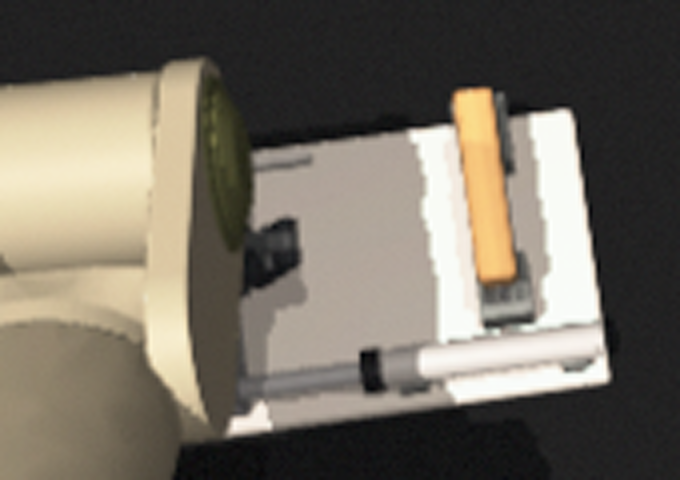

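The fin and pointer both show in the side view (fin around crop 318,235, pointer just left of it). I'll measure the plate's face and the fin's face within the side camera.

```bash
python3 - <<'E'
from h import *
a=np.radians(99.5);X=np.array([np.cos(a),np.sin(a)]);Y=np.array([-X[1],X[0]])
O=np.array([.5686,.1420])
for t in("0","8"):
    d=np.load(f"pics/side{t}_d.npy");im=cv2.imread(f"pics/side{t}.png");P=cloud("side",d);q=P[...,:2]-O;jx,jy,z=q@X,q@Y,P[...,2]
    ex=-.007 if t=="0" else .041
    k=(d>0)&(abs(jx-ex)<.012)&(jy>-.04)&(jy<.045)&(z>.03)&(z<.068)
    if t=="8": k&=(jy>.02)
    # face fit
    A=np.c_[np.ones(k.sum()),jy[k]];c=np.linalg.lstsq(A,jx[k],rcond=None)[0]
    print(t,"plate face",k.sum(),np.percentile(jx[k],[5,25,50,75,95]).round(4),"slope deg",np.degrees(c[1]).round(2))
    f=(d>0)&(z>.044)&(z<.066)&(jy<-.062)&(jy>-.09)&(jx>.04)&(jx<.08)
    print("  fin",f.sum(),np.percentile(jx[f],[5,25,50,75,95]).round(4),"jy",np.percentile(jy[f],[5,50,95]).round(4))
    p=(d>0)&(z>.052)&(z<.064)&(jy<-.045)&(jy>-.062)&(jx>ex-.01)&(jx<ex+.025)
    print("  ptr",p.sum(),np.percentile(jx[p],[5,25,50,75,95]).round(4) if p.any() else "")
im=cv2.imread("pics/side8.png")
cv2.imwrite("pics/side8z.png",cv2.resize(im[155:190,220:275],None,fx=14,fy=14,interpolation=cv2.INTER_NEAREST))
E
```

```text
0 plate face 398 [-0.0082 -0.0069 -0.0062 -0.0055 -0.0044] slope deg -0.33
  fin 30 [0.0548 0.0557 0.0565 0.0584 0.0608] jy [-0.0792 -0.0742 -0.0704]
  ptr 14 [-0.0035 -0.002  -0.0013 -0.0008  0.0012]
8 plate face 117 [0.0398 0.0409 0.0417 0.0426 0.0433] slope deg -0.62
  fin 29 [0.0555 0.0567 0.0577 0.0585 0.0609] jy [-0.08   -0.075  -0.0719]
  ptr 15 [0.0425 0.0448 0.0457 0.0473 0.049 ]
```

View pics/side8z.png

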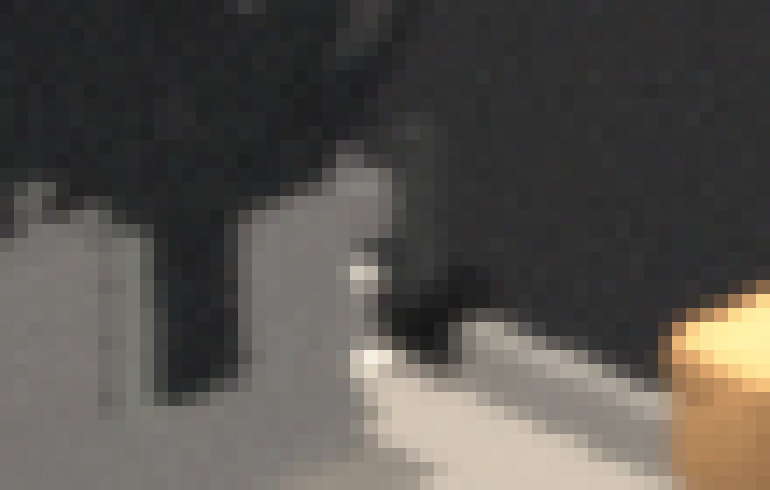

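The direct estimates spread over 57–60 mm, so I'll refine with a small ray-cast depth fit (known sizes) on the rest frames and on averaged frames taken now.

```bash
cat > fit.py <<'E'
from h import *
from scipy.optimize import minimize
def rays(n,px):
    m=vision.camera_model(n);K=m["camera_matrix"];V=m["view"]
    u=px[:,1].astype(float);v=px[:,0].astype(float)
    D=np.stack([(u-K[0,2])/K[0,0],(v-K[1,2])/K[1,1],np.ones(len(u))],-1)@V[:3,:3]
    return -V[:3,:3].T@V[:3,3],D   # t along ray == depth
def box(o,D,lo,hi):
    with np.errstate(divide='ignore',invalid='ignore'):
        a=(lo-o)/D;b=(hi-o)/D
    tn=np.minimum(a,b).max(1);tf=np.maximum(a,b).min(1)
    return np.where(tn<tf,tn,np.inf)
def loc(o,D,x,y,yaw):
    a=np.radians(yaw);X=np.array([np.cos(a),np.sin(a),0]);Y=np.array([-X[1],X[0],0]);B=np.stack([X,Y,[0,0,1]],1)
    return (o-[x,y,0])@B,D@B
# frame: stop_grip at rest = origin
def plate(o,D,s):
    return np.minimum(box(o,D,np.array([s-.007,-.047,.017]),np.array([s+.007,.071,.075])),box(o,D,np.array([s-.002,-.058,.055]),np.array([s+.002,-.047,.061])))
def fin(o,D,m,y0=-.071,y1=-.0795):
    return box(o,D,np.array([m-.002,y1,.03]),np.array([m+.002,y0,.063]))
def floor(o,D):
    return np.minimum(-o[2]/D[:,2],box(o,D,np.array([-.1715,-.090,0]),np.array([.1485,.080,.015])))
SS=3
def rend(n,px,th,s,m,yy):
    out=[]
    for du in(-.33,0,.33):
        for dv in(-.33,0,.33):
            o,D=rays(n,px+[dv,du]);o,D=loc(o,D,*th)
            t=np.minimum(plate(o,D,s),floor(o,D))
            if m is not None:t=np.minimum(t,fin(o,D,m,*yy))
            out.append(t)
    return out
def cost(n,px,dob,th,s,m=None,yy=(-.071,-.0795),clip=.006):
    return sum(np.minimum(abs(t-dob),clip).mean() for t in rend(n,px,th,s,m,yy))/9*1000
def region(n,th,lo,hi,d,pad=1):
    a=np.radians(th[2]);X=np.array([np.cos(a),np.sin(a),0]);Y=np.array([-X[1],X[0],0])
    c=np.array([[th[0],th[1],0]+X*i+Y*j+np.array([0,0,k]) for i in(lo[0],hi[0]) for j in(lo[1],hi[1]) for k in(lo[2],hi[2])])
    p=proj(n,c);a0=np.floor(p.min(0)).astype(int)-pad;a1=np.ceil(p.max(0)).astype(int)+pad
    v,u=np.mgrid[a0[1]:a1[1]+1,a0[0]:a1[0]+1];px=np.stack([v.ravel(),u.ravel()],1)
    return px[d[px[:,0],px[:,1]]>0]
E
python3 - <<'E'
from fit import *
F=[];Ft=[]
for i in range(8): F.append(vision.get_image("side")[1])
F=np.array(F);F[F==0]=np.nan;D8=np.nan_to_num(np.nanmedian(F,0));np.save("pics/side8m.npy",D8)
def run(n,d,s0,tag):
    th=np.array([.570,.142,99.5]);px=region(n,th,(s0-.012,-.05,.03),(s0+.012,.074,.08),d)
    dob=d[px[:,0],px[:,1]]
    f=lambda v:cost(n,px,dob,(v[0]/1000,v[1]/1000,v[2]),s0)
    b=None
    for x0 in((568,142,99.5),(571,142,99.2),(570,141,99.9)):
        r=minimize(f,x0,method="Nelder-Mead",options=dict(initial_simplex=np.array(x0)+np.array([[0,0,0],[3,0,0],[0,3,0],[0,0,1.]]),maxiter=300))
        if b is None or r.fun<b.fun:b=r
    th=(b.x[0]/1000,b.x[1]/1000,b.x[2]);print(tag,"plate",b.x.round(2),b.fun.round(3))
    return th
def finfit(n,d,th,s,tag):
    px=region(n,th,(.045,-.083,.045),(.072,-.068,.066),d,2);dob=d[px[:,0],px[:,1]]
    g=[(cost(n,px,dob,th,s,m/1000,(a/1000,(a-w)/1000),.02),m,a,w) for m in np.arange(53,64,.25) for a in(-70,-71,-72) for w in(6,8,10)]
    g.sort();print(tag,"fin",[tuple(np.round(x,2)) for x in g[:5]])
ths=run("side",np.load("pics/side0_d.npy"),0,"side0");finfit("side",np.load("pics/side0_d.npy"),ths,0,"side0")
tht=run("top",np.load("pics/top0_d.npy"),0,"top0");finfit("top",np.load("pics/top0_d.npy"),tht,0,"top0")
# now: plate s with pose fixed by side0
px=region("side",ths,(.035,.015,.03),(.06,.074,.08),D8);dob=D8[px[:,0],px[:,1]]
g=sorted((cost("side",px,dob,ths,s/1000),s) for s in np.arange(44,54,.25));print("pull now",np.round(g[:4],3));s=g[0][1]/1000
finfit("side",D8,ths,s,"side8")
goal((.57,.1424,.036),99.5)
E
```

```text
Traceback (most recent call last):
  File "fit.py", line 34, in cost
    return sum(np.minimum(abs(t-dob),clip).mean() for t in rend(n,px,th,s,m,yy))/9*1000
                                                           ~~~~^^^^^^^^^^^^^^^^
  File "fit.py", line 28, in rend
    o,D=rays(n,px+[dv,du]);o,D=loc(o,D,*th)
        ~~~~^^^^^^^^^^^^^^
  File "fit.py", line 4, in rays
    m=vision.camera_model(n);K=m["camera_matrix"];V=m["view"]
ValueError: time passes only in moves, steps and waits
```

```bash
sed -i 's/^def rays/CM={n:vision.camera_model(n) for n in ("side","top")}\ndef rays/; s/m=vision.camera_model(n);/m=CM[n];/' fit.py
cat > runfit.py <<'E'
from fit import *
D8=np.load("pics/side8m.npy")
def run(n,d,s0,tag):
    th=np.array([.570,.142,99.5]);px=region(n,th,(s0-.012,-.05,.03),(s0+.012,.074,.08),d)
    dob=d[px[:,0],px[:,1]]
    f=lambda v:cost(n,px,dob,(v[0]/1000,v[1]/1000,v[2]),s0)
    b=None
    for x0 in((568,142,99.5),(571,142,99.2),(570,141,99.9)):
        r=minimize(f,x0,method="Nelder-Mead",options=dict(initial_simplex=np.array(x0)+np.array([[0,0,0],[3,0,0],[0,3,0],[0,0,1.]]),maxiter=300))
        if b is None or r.fun<b.fun:b=r
    th=(b.x[0]/1000,b.x[1]/1000,b.x[2]);print(tag,"plate",b.x.round(2),b.fun.round(3))
    return th
def finfit(n,d,th,s,tag):
    px=region(n,th,(.045,-.083,.045),(.072,-.068,.066),d,2);dob=d[px[:,0],px[:,1]]
    g=[(cost(n,px,dob,th,s,m/1000,(a/1000,(a-w)/1000),.02),m,a,w) for m in np.arange(53,64,.25) for a in(-70,-71,-72) for w in(6,8,10)]
    g.sort();print(tag,"fin",[tuple(np.round(x,2).tolist()) for x in g[:5]])
ths=run("side",np.load("pics/side0_d.npy"),0,"side0");finfit("side",np.load("pics/side0_d.npy"),ths,0,"side0")
tht=run("top",np.load("pics/top0_d.npy"),0,"top0");finfit("top",np.load("pics/top0_d.npy"),tht,0,"top0")
px=region("side",ths,(.035,.015,.03),(.06,.074,.08),D8);dob=D8[px[:,0],px[:,1]]
g=sorted((cost("side",px,dob,ths,s/1000),s) for s in np.arange(44,54,.25));print("pull now",np.round(g[:4],3).tolist());s=g[0][1]/1000
finfit("side",D8,ths,s,"side8")
E
ls pics/side8m.npy; python3 runfit.py
```

```text
pics/side8m.npy
side0 plate [570.46 143.1   99.61] 2.426
side0 fin [(3.09, 57.25, -70.0, 8.0), (3.1, 57.5, -70.0, 8.0), (3.14, 57.0, -70.0, 8.0), (3.15, 58.25, -71.0, 8.0), (3.15, 58.5, -71.0, 8.0)]
top0 plate [572.51 142.61  99.58] 1.995
top0 fin [(4.66, 57.5, -71.0, 8.0), (4.66, 57.25, -71.0, 8.0), (4.67, 57.25, -70.0, 10.0), (4.67, 57.5, -70.0, 10.0), (4.68, 57.5, -71.0, 10.0)]
pull now [[1.974, 47.5], [1.977, 47.75], [2.005, 47.25], [2.012, 48.0]]
side8 fin [(6.46, 58.5, -71.0, 8.0), (6.47, 58.25, -71.0, 8.0), (6.48, 57.5, -70.0, 8.0), (6.5, 57.25, -70.0, 8.0), (6.5, 59.0, -70.0, 10.0)]
```

The fits give the mark at about 57.4–58.4 mm (top 57.4, side 58.4), so 57.8. The pull is now 47.7 mm, both by vision and by the TCP. I need +10.1 mm more.

send_rows:
  targets:
    - [0,0.07,0,0,0,0,5]
    - [0,0.14,0,0,0,0,5]
    - [0,0.2,0,0,0,0,5]
    - [0,0.2,0,0,0,0,5]
    - [0,0.2,0,0,0,0,5]

```text
time_s: 12.92
position: [0.5639, 0.1999, 0.0411]
tool_rot: [[-0.986, -0.164, 0.002], [-0.164, 0.986, -0.001], [-0.002, -0.002, -1.0]]
ft_force: [-0.3, -6.8, 6.9]
grip_width: 0.0134
```

```bash
cat > chk.py <<'E'
from fit import *
import sys
F=[];T=[]
for i in range(8):
    im,d=vision.get_image("side");F.append(d);T.append(im.astype(float))
F=np.array(F);F[F==0]=np.nan;D=np.nan_to_num(np.nanmedian(F,0));im=np.mean(T,0).astype(np.uint8)
tag=sys.argv[1];np.save(f"pics/side{tag}m.npy",D);cv2.imwrite(f"pics/side{tag}.png",im[:,:,::-1])
cv2.imwrite(f"pics/side{tag}z.png",cv2.resize(im[155:190,215:270,::-1],None,fx=14,fy=14,interpolation=cv2.INTER_NEAREST))
ths=(.57046,.1431,99.61)
px=region("side",ths,(.045,.015,.03),(.07,.074,.08),D);dob=D[px[:,0],px[:,1]]
g=sorted((cost("side",px,dob,ths,s/1000),s) for s in np.arange(48,66,.25));print("pull now",np.round(g[:4],3).tolist());s=g[0][1]/1000
px=region("side",ths,(.05,-.083,.045),(.066,-.05,.066),D,1);dob=D[px[:,0],px[:,1]]
g=sorted((cost("side",px,dob,ths,s/1000,m/1000,(-.071,-.079),.01),s-m,s,m) for s in np.arange(s*1000-3,s*1000+3.1,.5) for m in np.arange(54,62,.5))
print("joint ptr/fin (diff,s,m)",np.round(g[:5],2).tolist())
s=status.observe();x=np.array([-.166,.986])
print("tcp pull",(s["position"][:2]-[.5734,.143])@x,s["position"],s["ft_force"],s["grip_width"],s["time_s"])
E
python3 chk.py 9
```

```text
pull now [[1.968, 57.5], [1.983, 57.75], [1.984, 57.25], [2.035, 57.0]]
joint ptr/fin (diff,s,m) [[3.45, -1.0, 57.5, 58.5], [3.49, -0.5, 58.0, 58.5], [3.49, -0.5, 57.5, 58.0], [3.5, -1.5, 57.0, 58.5], [3.53, 0.0, 58.0, 58.0]]
tcp pull 0.05763501849952869 [0.56389392 0.19985295 0.04113429] [-0.18151734 -6.47735079  6.67136053] 0.013027849952523547 13.325
```

View pics/side9z.png

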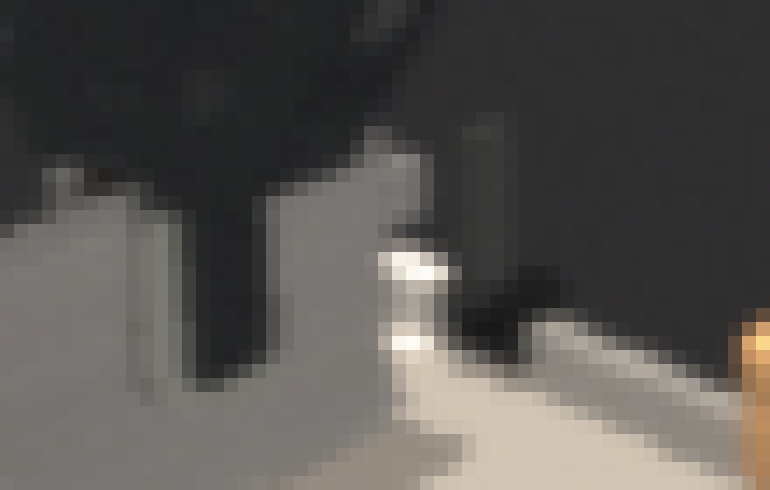

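Pull is 57.6 mm and the fin is at 57.4–58.4. I'll nudge 0.3 mm to the middle of that range and do a last check.

send_rows:
  targets:
    - [0,0.006,0,0,0,0,5]
    - [0,0.006,0,0,0,0,5]
    - [0,0.006,0,0,0,0,5]
    - [0,0.006,0,0,0,0,5]

```text
time_s: 13.82
position: [0.5638, 0.2001, 0.0412]
tool_rot: [[-0.986, -0.164, 0.002], [-0.164, 0.986, -0.001], [-0.002, -0.002, -1.0]]
ft_force: [-0.5, -5.5, 5.7]
grip_width: 0.0133
```

```bash
python3 chk.py 10; python3 -c "
from h import *
goal((.57,.1424,.036),99.5)"
```

```text
pull now [[1.975, 57.75], [1.981, 58.0], [2.005, 57.5], [2.018, 58.25]]
joint ptr/fin (diff,s,m) [[3.47, -0.25, 58.25, 58.5], [3.48, -0.75, 57.75, 58.5], [3.51, 0.25, 58.25, 58.0], [3.53, -0.25, 57.75, 58.0], [3.53, -1.25, 57.25, 58.5]]
tcp pull 0.05794518294447963 [0.56383765 0.20015805 0.04111632] [-0.58429244 -6.36203656  6.24017056] 0.013154104993117255 14.225
row [0.069, -1.16, 0.104, -0.012, 0.014, -0.005] t 14.225 pos [0.5638 0.2002 0.0411] F [-0.58 -6.36  6.24] grip 0.0132
```

View pics/side10.png

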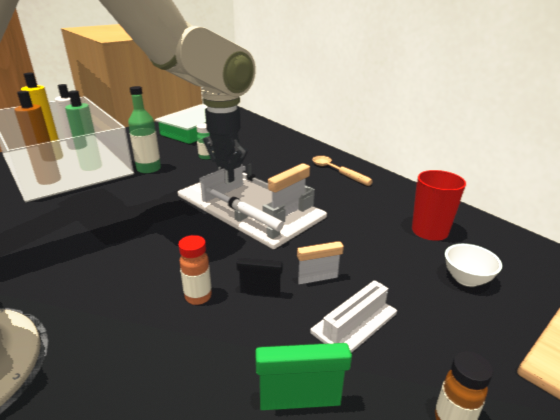

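The picture shows the scraper seated in the guide (290,178), the stand empty (355,315) and the plate held (225,185). Everything else is where it was. Handing in.

```bash
python3 -c "
from rig import env
print(env.close_job())"
```

```text
the job is handed in; nothing more can be done
None
```

The job is handed in at about 14 s: the scraper is in the guide, and the gripper is still holding the stop plate out at the rider's fin.

- **Scraper:** I took the large pale-wood scraper from the stand and lowered it into the guide until it touched the floor (6 N), then let go. Its handle top measured 116.5 mm, against 116 mm expected, and it was level at both ends.
- **Stop plate:** It is pulled out 57.9 mm, by both the arm's position and the side camera. The spring force on the gripper was about 6.4 N, which is in the expected range.
- **Alignment:** The two cameras disagreed by about 1 mm on where the fin is. The top camera put it at 57.4 mm and the side camera at 58.0–58.5 mm, so I aimed between them. Expect the pointer to be within about 0.5 mm of the fin. The arm blocked the top camera during the pull, so only the side camera checked it there.
- **Everything else:** In the last picture the other things on the counter were where they started. The fin measured at the same place before and after the pull, to within that spread.

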